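# Pack up the stringer's tool case

## Task

Close up the racket stringer's tool case on the bench: first push the upright inner flap down until it lies flat in the case, then push the open cover over until it is fully shut on top of it. Push both without slamming, do not bring the cover over while the flap is still up, and leave the reel, the jar and the clamp beside the case where they are.

Things in the scene. Friction and masses are not known exactly. Their poses are not given: they have to be found in the camera images.
- case: Black plastic tool case fixed to the bench: an open box 240 mm long (its x), 180 mm wide (its y), 70 mm high, walls 6 mm. Origin at the centre of its underside on the bench, z up. The cover is hinged along the top of its +y long side, the inner flap along its -y long side. It does not move when pushed.
- lid (a joint): Angle of the grey cover about its hinge, rad: 0 = shut, level on the case (a hard stop); 1.57 = upright; up to 2.0, leaning back away from the case. A stiff hinge: it stays at any angle and must be pushed all the way down, with about 2 to 6 N near its free edge.
- flap (a joint): Angle of the aluminium inner flap about its hinge, rad: 0 = folded flat in the case (a hard stop); 1.57 = upright; up to 1.75, leaning outwards, to the case's -y. A stiff hinge: it stays at any angle and must be pushed all the way down, with about 1 to 3 N near its free edge.
- lid_hinge (a point): Middle of the cover's hinge line, fixed on the case at its x 0, y +90, z 70 mm; the hinge runs along the case's x. Axes as the case's.
- flap_hinge (a point): Middle of the flap's hinge line, fixed on the case at its x 0, y -82, z 60 mm; the hinge runs along the case's x. Axes as the case's.
- lid_edge (a point): Middle of the cover's free edge, on its flat outside face, 180 mm from the hinge line. The cover is a shallow shell 240 (x) x 180 x 20 mm deep; the outside face lies 20 mm from the plane of the hinge (91 mm above the bench when shut). Axes turn with the cover: x along the hinge, y from this edge to the hinge, z out of the outside face (up when shut).
- flap_edge (a point): Middle of the flap's free edge, on its upper face when folded, 120 mm from the hinge line. The flap is a plate 214 (x) x 120 x 5 mm; folded, that face is 65 mm above the bench, 5 mm below the rim; upright, it looks outwards, to the case's -y. Axes turn with the flap: x along the hinge, y from hinge to this edge, z out of that face (up when folded).
- reel_mid (a point): Loose small reel of white string with grey flanges, standing on one flange beside the flap side of the case, 68 mm diameter, 40 mm high; point at its centre, half-way up. To be left alone.
- jar_mid (a point): Loose round jar with a black cap beyond the far end (+x) of the case, 52 mm diameter, 75 mm high; point at its centre, half-way up. To be left alone.
- clamp_mid (a point): Loose metal string clamp with a black handle near the -x end of the case, 70 x 30 x 42 mm; point at its centre, about half-way up. To be left alone.

How it is judged:
By the outcome, as a careful person would: the job done as asked, in the order asked, and still so for the second after the job is handed in, with the robot touching nothing.
It also fails if it takes over 58 s, if anything falls off the work surface, if the arm or the gripper's body presses on something with over 40 N, if the wrist force passes 120 N, or if a joint passes its speed limit or range.

## Robot

A 6-joint arm with a two-finger parallel gripper is mounted at the origin on the work surface. World frame = base frame: x ahead of the robot, y to its left, z up, the work surface at z = 0. Lengths are in m, angles in rad, forces in N, time in s.
With the tool pointing down it reaches from about 0.3 to 0.775 m from the base axis. Payload 14.6 kg.
Tool frame: the origin (TCP) lies at the very end of the fingers, on their centre line; the grasp point (between the pads) lies robot.tcp_to_grasp behind it (robot.tcp_to_grasp is the distance from the TCP to the grasp point, in m); z points along the fingers, y is the direction in which the jaws open and shut (so a half turn about z gives the same grasp; the last joint's range is limited). The gripper opens to 85 mm and grips with 20 to 120 N. Pads are 22 mm wide; open, the fingers measure 114 mm over their backs; the gripper's body (76 mm by 85 mm) begins 54 mm behind the grasp point. The pads swing forward as they close: fully open they stand 13 mm farther back than shut.
Start: joints at [-1.407, 0.3, 1.521, -0, 1.321, -0.067], TCP at [0.126, -0.535, 0.231] pointing down, gripper open.
Joint ranges: [-3.03, 3.03], [-0.79, 2.21], [0.23, 2.52], [-1.04, 4.18], [0, 3.07], [-2.55, 2.55]. Speed limits (rad/s): [2.22, 2.22, 2.57, 3.14, 3.14, 3.14].

## Interface

Orientations are given as a unit quaternion [x, y, z, w].
In Python, from station import sensors, vision, robot gives the robot as it stands.
- The arm moves only by the tool send_rows, never from a script. Its argument "steps" is a list of rows, each an object with "delta_pos": the shift along the world's x, y, z in m, a list of three; "spin": the turn about the world's z in units of 5 degrees (1.0 is 5 degrees). In form: [{"delta_pos": [tx, ty, tz], "spin": spin}, ...]. A call has 1 to 5 rows; each row shifts and turns the commanded pose from where the row before left it; what a row does not reach is not made up. A row lasts 1/12 s, in which the tool goes at most 41.7 mm and 7.16 degrees, less where a joint would pass 70% of its speed; a pose out of reach is approached as far as the arm can. A call with a gripper value outside its range is refused whole. "grip" is the opening, from 0 (shut) to 1 (fully open), set as the call begins (left out, the last holds). The fingers move at their own pace and stop on an object; the grip force is fixed at half the most. Time passes only in rows, so rows that do not move let the fingers close. It gives the time, the measured TCP pose, the force and the opening at its end, in the units of the state.
- sensors.read_state(): the state, without advancing time (a new reading comes with each control period).
- vision.camera(name): name is "scene" or "side" or "wrist"; returns a dict with "img" (480x640x3 uint8, red, green, blue), "camera_matrix" (3x3 intrinsics, pixels), "cam_to_world" (4x4, takes a point from camera to world coordinates). Camera axes: x right, y down, z forward; pixel columns grow to the right and rows downward; lengths in m; the calibration is good to about 2 mm. A picture is of the moment at which its call begins. There is no depth.
- robot.close_job(): hands the job in, once; it reports no verdict.
Trained networks look in the newest picture that a camera, given by its name, has taken for a name from the list of things; names that differ only in an ending like _2 or _b are one class to them, and where a whole thing is asked for, a point or a joint stands for the part that bears it (a point fixed in the world has none). Each returns a list of dicts, best first, with "confidence" (0 to 1); they miss things now and then, are a little off and sometimes report something else, mostly with a low value. They report only what shows in the picture. A call takes as long as a camera call.
- vision.boxes_of(thing, camera): "bbox" ([centre column, centre row, width, height] as shares, 0 to 1, of the picture: columns of its width, rows of its height, round what is visible of it).
The state is a dict: "time": time; "q": joint angles; "joint_vel": joint speeds; "joint_efforts": joint torques, N m; "position": TCP position; "orientation": TCP orientation; "ft_force": force on the tool from outside, world axes, zero at the start; "torque": the same for the moment, N m; "width": finger opening in m.
Only numpy, scipy, OpenCV 4.12 (cv2) and the standard library are available. Lean on these libraries where they do the work, as an engineer would, in place of code of your own. Each camera call takes 0.05 s, during which the arm holds its last target. There are 200 camera calls.

## Working session

There is one attempt and no reset: what is moved stays moved. The work goes in short steps, Python scripts to look and compute and a tool call to move; the robot and the scene stay as the last step left them, time stands still between calls to the robot, and variables do not carry over. Pictures are saved under pics/ and viewed, about 8 in all and at most 12, crops included, and the job is handed in when it is done.

Besides the shell and the picture viewer there is one more tool, called after ">>>" by a JSON object that holds its "fn" and its "kwargs", one argument or row to a line. send_rows: Moves the arm, as the interface text tells. Its arguments: {"type":"object","properties":{"steps":{"type":"array","items":{"type":"object","properties":{"delta_pos":{"type":"array","items":{"type":"number"}},"spin":{"type":"number"}}}},"grip":{"type":"number"}},"required":["steps"]}

```bash
mkdir -p pics; python3 - <<'E'
from station import sensors, vision, robot
import cv2, numpy as np
s=sensors.read_state(); print(s, robot.tcp_to_grasp)
for c in ["scene","side"]:
    r=vision.camera(c); cv2.imwrite(f"pics/{c}0.png",r["img"][:,:,::-1])
    print(c,np.round(r["camera_matrix"],1).tolist(),np.round(r["cam_to_world"],3).tolist())
    for t in ["case","lid","flap","reel_mid","jar_mid","clamp_mid"]:
        print(t,[(np.round(np.array(b["bbox"])*[640,480,640,480],0).tolist(),round(b["confidence"],2)) for b in vision.boxes_of(t,c)[:2]])
E
```

```text
{'time': 0.0, 'q': array([-1.40660032e+00,  3.00507636e-01,  1.52162922e+00, -1.38327203e-05,
        1.32069348e+00, -6.65808256e-02]), 'joint_vel': array([ 0.00162197, -0.0002899 , -0.0003875 , -0.00059398,  0.00071899,
        0.00178252]), 'joint_efforts': array([ 5.15357060e-04, -5.43495262e+01, -3.61798096e+01, -3.30852572e-05,
        4.00338162e-03, -1.29096384e-05]), 'position': array([ 0.12576677, -0.53517021,  0.23068091]), 'orientation': array([ 9.93349752e-01,  1.15134215e-01, -3.68843825e-05, -6.17779249e-04]), 'ft_force': array([-0.60793647,  0.84740839, -0.80793981]), 'torque': array([0.02355205, 0.03234394, 0.01475681]), 'width': 0.08549671090041243} 0.0187
scene [[608.0, 0.0, 324.2], [0.0, 608.0, 236.0], [0.0, 0.0, 1.0]] [[-0.459, 0.757, -0.465, 0.971], [0.888, 0.393, -0.238, 0.181], [0.003, -0.523, -0.853, 0.824], [0.0, 0.0, 0.0, 1.0]]
case [([453.0, 244.0, 244.0, 241.0], 0.96)]
lid [([521.0, 233.0, 110.0, 226.0], 0.65), ([455.0, 241.0, 239.0, 243.0], 0.26)]
flap [([346.0, 238.0, 18.0, 179.0], 0.9)]
reel_mid [([273.0, 259.0, 46.0, 52.0], 0.83)]
jar_mid [([367.0, 395.0, 37.0, 56.0], 0.77), ([428.0, 172.0, 23.0, 37.0], 0.5)]
clamp_mid [([427.0, 172.0, 21.0, 40.0], 0.55)]
side [[507.3, 0.0, 321.8], [0.0, 507.3, 243.8], [0.0, 0.0, 1.0]] [[-0.811, -0.408, 0.418, 0.264], [-0.584, 0.583, -0.565, 0.396], [-0.013, -0.703, -0.711, 0.641], [0.0, 0.0, 0.0, 1.0]]
case [([257.0, 318.0, 265.0, 215.0], 0.91)]
lid [([245.0, 369.0, 249.0, 98.0], 0.87)]
flap [([307.0, 254.0, 155.0, 86.0], 0.93)]
reel_mid []
jar_mid [([186.0, 291.0, 41.0, 55.0], 0.75)]
clamp_mid []
```

View pics/scene0.png

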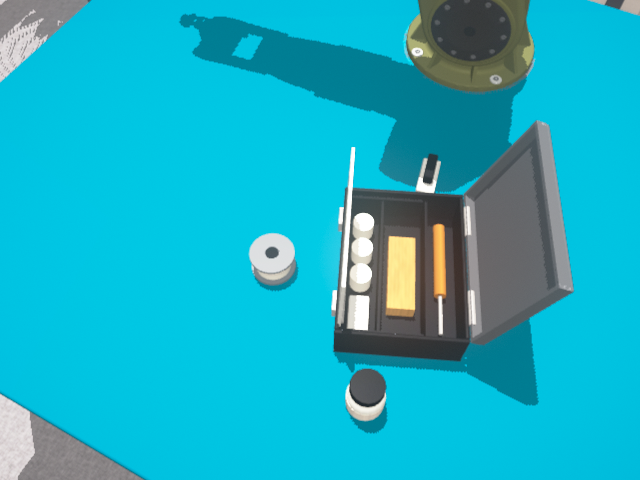

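View pics/side0.png

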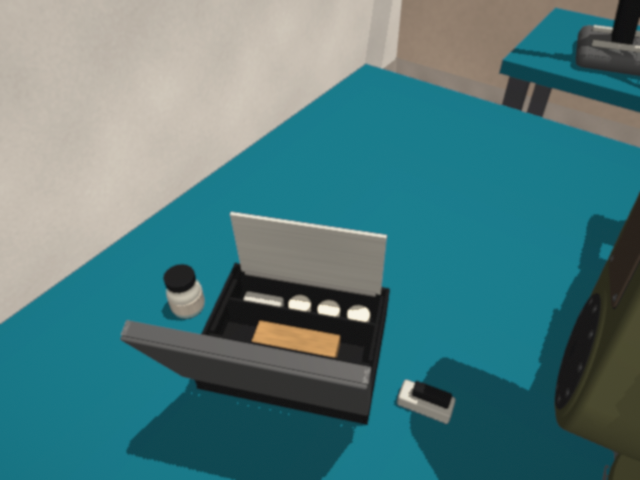

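Scene: the case rim spans about (345,190) to (467,342). The flap is upright at column ~347, and the lid leans back with its free edge from (541,123) to (571,289). The reel is at (272,258), the jar at (367,395) and the clamp at (428,172). The side view agrees, with the flap's top edge from (232,213) to (386,236). Next I fit the case pose and both angles.

```bash
cat > h.py <<'E'
import numpy as np
from scipy.optimize import least_squares
from station import sensors, vision, robot
def proj(r,p):
    T=np.linalg.inv(r["cam_to_world"]); c=T[:3,:3]@p+T[:3,3]; k=r["camera_matrix"]@c; return k[:2]/k[2]
def ray(r,uv):
    d=np.linalg.inv(r["camera_matrix"])@[*uv,1]; T=np.array(r["cam_to_world"]); return T[:3,3],T[:3,:3]@d
def onz(r,uv,z):
    o,d=ray(r,uv); return o+d*(z-o[2])/d[2]
def world(P,p):
    c,s=np.cos(P[2]),np.sin(P[2]); return np.array([P[0]+c*p[0]-s*p[1],P[1]+s*p[0]+c*p[1],p[2]])
def lidp(th,x,d=.18,n=.021): return np.array([x,.09-d*np.cos(th)+n*np.sin(th),.07+d*np.sin(th)+n*np.cos(th)])
def flapp(f,x,d=.12,n=.005): return np.array([x,-.082+d*np.cos(f)-n*np.sin(f),.06+d*np.sin(f)+n*np.cos(f)])
E
python3 - <<'E'
from h import *
cs={c:vision.camera(c) for c in ("scene","side")}
L=lambda x,n=.021:(lambda P:lidp(P[3],x,n=n)); F=lambda x:(lambda P:flapp(P[4],x)); C=lambda *p:(lambda P:np.array(p))
obs=[("scene",C(-.12,-.09,.07),(345,189)),("scene",C(-.12,.09,.07),(465,195)),("scene",C(.12,-.09,.07),(336,333)),
("scene",C(.12,-.09,0),(334,351)),("scene",C(.12,.09,0),(464,359)),("scene",L(-.12),(543,122)),("scene",L(.12),(572,290)),
("scene",F(-.107),(352,150)),("side",F(.107),(232,213)),("side",F(-.107),(386,236)),("side",C(-.12,-.09,.07),(389,290)),
("side",C(.12,-.09,.07),(237,265)),("side",C(-.12,.09,0),(367,420)),("side",L(.12),(124,335)),("side",L(-.12),(367,382))]
def res(P): return np.concatenate([proj(cs[c],world(P,f(P)))-uv for c,f,uv in obs])
best=min((least_squares(res,[.45,-.1,y,1.9,1.57],loss="soft_l1",f_scale=2) for y in (0,1.57,-1.57)),key=lambda s:s.cost)
P=best.x; print(np.round(P,4),best.cost); print(np.round(res(P).reshape(-1,2),1).tolist())
np.save("P.npy",P)
for n,uv,z in (("reel",(272,240),.04),("jar",(367,378),.075),("clamp",(428,180),.02)): 
    p=onz(cs["scene"],uv,z); print(n,p.round(3))
print("lid edge",world(P,lidp(P[3],0)),"flap edge",world(P,flapp(P[4],0)))
E
```

```text
[0.5408 0.0886 0.4042 1.8599 1.5436] 38.58955657783953
[[0.7, -2.2], [-1.1, -1.0], [-0.2, 0.1], [0.9, 1.1], [-2.0, 2.1], [2.7, -0.1], [-0.3, -0.5], [0.4, -2.9], [-2.1, -0.4], [0.2, -0.9], [0.8, -2.4], [-3.5, -2.5], [1.0, 5.6], [-2.7, -0.8], [2.3, -0.2]]
reel [ 0.586 -0.105  0.04 ]
jar [0.724 0.116 0.075]
clamp [0.358 0.058 0.02 ]
lid edge [0.47735313 0.23708666 0.23653994] flap edge [0.57377583 0.01166106 0.18009167]
```

The fit agrees to a few pixels: case yaw is 0.404 rad, lid 1.86, flap 1.54. I'm moving to just outside the flap with the fingers shut.

>>> {"fn": "send_rows", "kwargs": {
  "grip": 0,
  "steps": [
    {"delta_pos": [0.0225, 0.0246, -0.0038], "spin": 0.1},
    {"delta_pos": [0.0225, 0.0246, -0.0038], "spin": 0.1},
    {"delta_pos": [0.0225, 0.0246, -0.0038], "spin": 0.1},
    {"delta_pos": [0.0225, 0.0246, -0.0038], "spin": 0.1},
    {"delta_pos": [0.0225, 0.0246, -0.0038], "spin": 0.1}
  ]
}}

```text
time: 1.22
position: [0.2391, -0.4111, 0.2122]
orientation: [0.991, 0.137, 0.0, 0.0]
ft_force: [-0.0, -0.5, 0.2]
width: 0.0258
```

>>> {"fn": "send_rows", "kwargs": {
  "steps": [
    {"delta_pos": [0.0225, 0.0246, -0.0038], "spin": 0.1},
    {"delta_pos": [0.0225, 0.0246, -0.0038], "spin": 0.1},
    {"delta_pos": [0.0225, 0.0246, -0.0038], "spin": 0.1},
    {"delta_pos": [0.0225, 0.0246, -0.0038], "spin": 0.1},
    {"delta_pos": [0.0225, 0.0246, -0.0038], "spin": 0.1}
  ]
}}

```text
time: 1.63
position: [0.3517, -0.2881, 0.1933]
orientation: [0.987, 0.159, 0.0, 0.0]
ft_force: [0.3, -0.2, -0.1]
width: -0.0001
```

>>> {"fn": "send_rows", "kwargs": {
  "steps": [
    {"delta_pos": [0.0225, 0.0246, -0.0038], "spin": 0.1},
    {"delta_pos": [0.0225, 0.0246, -0.0038], "spin": 0.1},
    {"delta_pos": [0.0225, 0.0246, -0.0038], "spin": 0.1},
    {"delta_pos": [0.0225, 0.0246, -0.0038], "spin": 0.1},
    {"delta_pos": [0.0225, 0.0246, -0.0038], "spin": 0.1}
  ]
}}

```text
time: 2.05
position: [0.4642, -0.1649, 0.1742]
orientation: [0.984, 0.18, 0.0, 0.0]
ft_force: [-0.6, -0.1, -0.2]
width: -0.0002
```

>>> {"fn": "send_rows", "kwargs": {
  "steps": [
    {"delta_pos": [0.0225, 0.0246, -0.0038], "spin": 0.1},
    {"delta_pos": [0.0225, 0.0246, -0.0038], "spin": 0.1},
    {"delta_pos": [0.0225, 0.0246, -0.0038], "spin": 0.1},
    {"delta_pos": [0.0225, 0.0246, -0.0038], "spin": 0.1},
    {"delta_pos": [0.0225, 0.0246, -0.0038], "spin": 0.1}
  ]
}}

```text
time: 2.47
position: [0.5768, -0.0419, 0.1551]
orientation: [0.979, 0.202, 0.0, 0.0]
ft_force: [1.1, -0.1, 0.8]
width: 0.0003
```

```bash
cat >> h.py <<'E'
def case(P,w):
    c,s=np.cos(P[2]),np.sin(P[2]); d=np.array(w[:2])-P[:2]; return np.array([c*d[0]+s*d[1],-s*d[0]+c*d[1],w[2]])
def show(P,pts,start):
    prev=np.array(start)
    for i,p in enumerate(pts):
        d=np.round(world(P,p)-prev,4); prev=prev+d; print(d.tolist(),end="\n" if i%5==4 else " ")
    print(prev)
E
python3 - <<'E'
from h import *
P=np.load("P.npy"); s=sensors.read_state()["position"]; c=case(P,s); print(c)
d=.095;t=.013
pt=lambda f:np.array([c[0],-.082+d*np.cos(f)-.005*np.sin(f)-t,.06+d*np.sin(f)+.005*np.cos(f)])
a=pt(1.54); pts=[c+(a-c)*k for k in (.4,.7,.85,.95,1)]
pts+=[pt(f) for f in np.concatenate([np.linspace(1.54,.29,26)[1:],np.linspace(.29,-.01,11)[1:]])]
show(P,pts,s)
E
```

```text
[-0.01831279 -0.13414778  0.15512076]
[-0.0058, 0.0136, -0.0] [-0.0044, 0.0103, -0.0] [-0.0022, 0.0051, -0.0] [-0.0015, 0.0034, -0.0] [-0.0007, 0.0017, -0.0]
[-0.0019, 0.0044, -0.0] [-0.0018, 0.0043, -0.0003] [-0.0019, 0.0044, -0.0005] [-0.0018, 0.0043, -0.0007] [-0.0019, 0.0043, -0.001]
[-0.0018, 0.0042, -0.0011] [-0.0018, 0.0042, -0.0015] [-0.0017, 0.0041, -0.0016] [-0.0017, 0.004, -0.0019] [-0.0017, 0.0039, -0.0021]
[-0.0017, 0.0039, -0.0023] [-0.0015, 0.0037, -0.0025] [-0.0016, 0.0036, -0.0027] [-0.0015, 0.0035, -0.0028] [-0.0014, 0.0033, -0.0031]
[-0.0014, 0.0032, -0.0033] [-0.0013, 0.003, -0.0034] [-0.0012, 0.0029, -0.0036] [-0.0011, 0.0027, -0.0037] [-0.0011, 0.0025, -0.0039]
[-0.001, 0.0024, -0.004] [-0.001, 0.0022, -0.0041] [-0.0008, 0.0019, -0.0043] [-0.0008, 0.0018, -0.0043] [-0.0006, 0.0016, -0.0045]
[-0.0004, 0.0008, -0.0027] [-0.0003, 0.0008, -0.0027] [-0.0003, 0.0007, -0.0027] [-0.0003, 0.0006, -0.0028] [-0.0002, 0.0005, -0.0028]
[-0.0002, 0.0005, -0.0028] [-0.0002, 0.0004, -0.0028] [-0.0001, 0.0003, -0.0029] [-0.0001, 0.0002, -0.0028] [-0.0001, 0.0002, -0.0029]
[0.52396677 0.0815032  0.06402076]
```

>>> {"fn": "send_rows", "kwargs": {
  "steps": [
    {"delta_pos": [-0.0058, 0.0136, 0]},
    {"delta_pos": [-0.0044, 0.0103, 0]},
    {"delta_pos": [-0.0022, 0.0051, 0]},
    {"delta_pos": [-0.0015, 0.0034, 0]},
    {"delta_pos": [-0.0007, 0.0017, 0]}
  ]
}}

```text
schema error: expected keys delta_pos, spin
```

>>> {"fn": "send_rows", "kwargs": {
  "steps": [
    {"delta_pos": [-0.0019, 0.0044, 0]},
    {"delta_pos": [-0.0018, 0.0043, -0.0003]},
    {"delta_pos": [-0.0019, 0.0044, -0.0005]},
    {"delta_pos": [-0.0018, 0.0043, -0.0007]},
    {"delta_pos": [-0.0019, 0.0043, -0.001]}
  ]
}}

```text
schema error: expected keys delta_pos, spin
```

>>> {"fn": "send_rows", "kwargs": {
  "steps": [
    {"delta_pos": [-0.0018, 0.0042, -0.0011]},
    {"delta_pos": [-0.0018, 0.0042, -0.0015]},
    {"delta_pos": [-0.0017, 0.0041, -0.0016]},
    {"delta_pos": [-0.0017, 0.004, -0.0019]},
    {"delta_pos": [-0.0017, 0.0039, -0.0021]}
  ]
}}

```text
schema error: expected keys delta_pos, spin
```

>>> {"fn": "send_rows", "kwargs": {
  "steps": [
    {"delta_pos": [-0.0058, 0.0136, 0], "spin": 0},
    {"delta_pos": [-0.0044, 0.0103, 0], "spin": 0},
    {"delta_pos": [-0.0022, 0.0051, 0], "spin": 0},
    {"delta_pos": [-0.0015, 0.0034, 0], "spin": 0},
    {"delta_pos": [-0.0007, 0.0017, 0], "spin": 0}
  ]
}}

```text
time: 2.88
position: [0.5608, -0.0097, 0.1558]
orientation: [0.98, 0.201, 0.0, 0.0]
ft_force: [-0.1, -1.3, -1.2]
width: 0.0003
```

>>> {"fn": "send_rows", "kwargs": {
  "steps": [
    {"delta_pos": [-0.0019, 0.0044, 0], "spin": 0},
    {"delta_pos": [-0.0018, 0.0043, -0.0003], "spin": 0},
    {"delta_pos": [-0.0019, 0.0044, -0.0005], "spin": 0},
    {"delta_pos": [-0.0018, 0.0043, -0.0007], "spin": 0},
    {"delta_pos": [-0.0019, 0.0043, -0.001], "spin": 0}
  ]
}}

```text
time: 3.3
position: [0.5518, 0.0127, 0.1529]
orientation: [0.98, 0.201, 0.0, 0.0]
ft_force: [0.2, -1.2, 0.7]
width: -0.0001
```

>>> {"fn": "send_rows", "kwargs": {
  "steps": [
    {"delta_pos": [-0.0018, 0.0042, -0.0011], "spin": 0},
    {"delta_pos": [-0.0018, 0.0042, -0.0015], "spin": 0},
    {"delta_pos": [-0.0017, 0.0041, -0.0016], "spin": 0},
    {"delta_pos": [-0.0017, 0.004, -0.0019], "spin": 0},
    {"delta_pos": [-0.0017, 0.0039, -0.0021], "spin": 0}
  ]
}}

```text
time: 3.72
position: [0.5431, 0.0333, 0.1444]
orientation: [0.98, 0.201, 0.0, -0.0]
ft_force: [-0.2, -0.3, 1.5]
width: 0.0
```

```bash
python3 - <<'E'
from h import *
import cv2
r=vision.camera("scene"); s=vision.camera("side")
a=r["img"][100:400,250:600]; b=s["img"][150:450,80:480]
cv2.imwrite("pics/m1.png",np.hstack([a,b])[:,:,::-1])
print(sensors.read_state()["ft_force"])
E
```

```text
[ 0.50480493  0.1089157  -0.90197062]
```

View pics/m1.png

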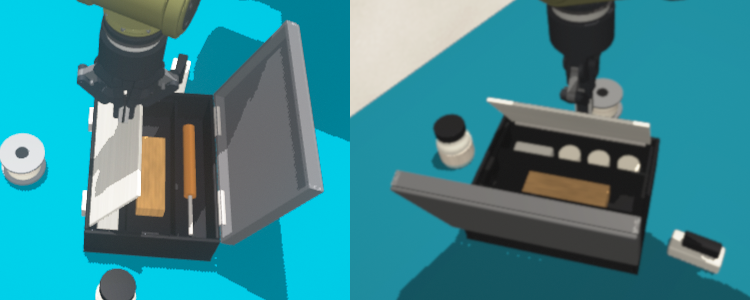

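The flap is tilting inward, down to about 50° from flat, with the fingertips on its outer face. The lid and loose items haven't moved, so I'm continuing along the arc.

>>> {"fn": "send_rows", "kwargs": {
  "steps": [
    {"delta_pos": [-0.0017, 0.0039, -0.0023], "spin": 0},
    {"delta_pos": [-0.0015, 0.0037, -0.0025], "spin": 0},
    {"delta_pos": [-0.0016, 0.0036, -0.0027], "spin": 0},
    {"delta_pos": [-0.0015, 0.0035, -0.0028], "spin": 0},
    {"delta_pos": [-0.0014, 0.0033, -0.0031], "spin": 0}
  ]
}}

```text
time: 4.23
position: [0.5354, 0.0512, 0.131]
orientation: [0.98, 0.201, 0.0, -0.0]
ft_force: [0.0, 0.1, 1.9]
width: -0.0001
```

>>> {"fn": "send_rows", "kwargs": {
  "steps": [
    {"delta_pos": [-0.0014, 0.0032, -0.0033], "spin": 0},
    {"delta_pos": [-0.0013, 0.003, -0.0034], "spin": 0},
    {"delta_pos": [-0.0012, 0.0029, -0.0036], "spin": 0},
    {"delta_pos": [-0.0011, 0.0027, -0.0037], "spin": 0},
    {"delta_pos": [-0.0011, 0.0025, -0.0039], "spin": 0}
  ]
}}

```text
time: 4.65
position: [0.5292, 0.0654, 0.1129]
orientation: [0.98, 0.201, -0.0, -0.0]
ft_force: [-0.5, 0.2, 0.8]
width: 0.0001
```

>>> {"fn": "send_rows", "kwargs": {
  "steps": [
    {"delta_pos": [-0.001, 0.0024, -0.004], "spin": 0},
    {"delta_pos": [-0.001, 0.0022, -0.0041], "spin": 0},
    {"delta_pos": [-0.0008, 0.0019, -0.0043], "spin": 0},
    {"delta_pos": [-0.0008, 0.0018, -0.0043], "spin": 0},
    {"delta_pos": [-0.0006, 0.0016, -0.0045], "spin": 0}
  ]
}}

```text
time: 5.07
position: [0.5251, 0.0752, 0.0916]
orientation: [0.98, 0.201, -0.0, -0.0]
ft_force: [-0.2, 0.4, 0.6]
width: 0.0002
```

>>> {"fn": "send_rows", "kwargs": {
  "steps": [
    {"delta_pos": [-0.0004, 0.0008, -0.0027], "spin": 0},
    {"delta_pos": [-0.0003, 0.0008, -0.0027], "spin": 0},
    {"delta_pos": [-0.0003, 0.0007, -0.0027], "spin": 0},
    {"delta_pos": [-0.0003, 0.0006, -0.0028], "spin": 0},
    {"delta_pos": [-0.0002, 0.0005, -0.0028], "spin": 0}
  ]
}}

```text
time: 5.48
position: [0.5237, 0.0784, 0.0782]
orientation: [0.98, 0.201, 0.0, -0.0]
ft_force: [-0.8, 1.1, 1.4]
width: -0.0002
```

>>> {"fn": "send_rows", "kwargs": {
  "steps": [
    {"delta_pos": [-0.0002, 0.0005, -0.0025], "spin": 0},
    {"delta_pos": [-0.0001, 0.0004, -0.0025], "spin": 0},
    {"delta_pos": [-0.0001, 0.0003, -0.0025], "spin": 0},
    {"delta_pos": [0, 0, -0.0025], "spin": 0},
    {"delta_pos": [0, 0, -0.0015], "spin": 0}
  ]
}}

```text
time: 5.9
position: [0.5233, 0.0796, 0.0665]
orientation: [0.98, 0.201, -0.0, -0.0]
ft_force: [0.2, -0.2, 1.3]
width: -0.0002
```

>>> {"fn": "send_rows", "kwargs": {
  "steps": [
    {"delta_pos": [0, 0, -0.001], "spin": 0},
    {"delta_pos": [0, 0, -0.001], "spin": 0},
    {"delta_pos": [0, 0, 0], "spin": 0}
  ]
}}

```text
time: 6.15
position: [0.5233, 0.0796, 0.065]
orientation: [0.98, 0.201, -0.0, -0.0]
ft_force: [-0.9, 0.2, 1.6]
width: -0.0002
```

>>> {"fn": "send_rows", "kwargs": {
  "steps": [
    {"delta_pos": [0, 0, -0.001], "spin": 0},
    {"delta_pos": [0, 0, -0.0005], "spin": 0},
    {"delta_pos": [0, 0, 0], "spin": 0}
  ]
}}

```text
time: 6.4
position: [0.5235, 0.0796, 0.0648]
orientation: [0.98, 0.201, 0.0, 0.0]
ft_force: [-10.6, -0.2, 19.9]
width: -0.0001
```

>>> {"fn": "send_rows", "kwargs": {
  "steps": [
    {"delta_pos": [0, 0, -0.0005], "spin": 0},
    {"delta_pos": [0, 0, -0.0005], "spin": 0},
    {"delta_pos": [0, 0, 0], "spin": 0}
  ]
}}

```text
time: 6.65
position: [0.5235, 0.0796, 0.0647]
orientation: [0.98, 0.201, 0.0, 0.0]
ft_force: [-14.9, -1.5, 32.2]
width: 0.0001
```

The flap is hard on its stop: z is 64.7 mm against the nominal 65, and force builds up under the tip. I'm retreating up and over behind the lid.

>>> {"fn": "send_rows", "kwargs": {
  "steps": [
    {"delta_pos": [0, 0, 0.005], "spin": 0},
    {"delta_pos": [0, 0, 0.02], "spin": 0},
    {"delta_pos": [0, 0, 0.033], "spin": 0},
    {"delta_pos": [0, 0, 0.034], "spin": 0},
    {"delta_pos": [0, 0, 0.034], "spin": 0}
  ]
}}

```text
time: 7.07
position: [0.523, 0.0795, 0.1898]
orientation: [0.98, 0.201, -0.0, 0.0]
ft_force: [0.6, 0.3, -0.1]
width: 0.0002
```

>>> {"fn": "send_rows", "kwargs": {
  "steps": [
    {"delta_pos": [0, 0, 0.034], "spin": 0},
    {"delta_pos": [0, 0, 0.034], "spin": 0},
    {"delta_pos": [0, 0, 0.034], "spin": 0},
    {"delta_pos": [-0.005, 0.012, 0], "spin": 0},
    {"delta_pos": [-0.01, 0.0238, 0], "spin": 0}
  ]
}}

```text
time: 7.48
position: [0.5092, 0.1145, 0.2921]
orientation: [0.98, 0.2, 0.002, 0.0]
ft_force: [0.8, -0.5, -1.1]
width: 0.0002
```

>>> {"fn": "send_rows", "kwargs": {
  "steps": [
    {"delta_pos": [-0.01, 0.0238, 0], "spin": 0},
    {"delta_pos": [-0.01, 0.0238, 0], "spin": 0},
    {"delta_pos": [-0.01, 0.0238, 0], "spin": 0},
    {"delta_pos": [-0.01, 0.0238, 0], "spin": 0},
    {"delta_pos": [-0.01, 0.0238, 0], "spin": 0}
  ]
}}

```text
time: 7.9
position: [0.4576, 0.2355, 0.2902]
orientation: [0.98, 0.201, 0.0, 0.0]
ft_force: [-0.6, -0.4, -0.4]
width: -0.0001
```

>>> {"fn": "send_rows", "kwargs": {
  "steps": [
    {"delta_pos": [-0.01, 0.0238, 0], "spin": 0},
    {"delta_pos": [-0.005, 0.012, 0], "spin": 0},
    {"delta_pos": [0, 0, 0], "spin": 0}
  ]
}}

```text
time: 8.15
position: [0.4422, 0.2722, 0.2901]
orientation: [0.979, 0.203, -0.0, -0.0]
ft_force: [-0.4, -0.2, -0.7]
width: 0.0
```

```bash
python3 - <<'E'
from h import *
import cv2
r=vision.camera("scene"); s=vision.camera("side")
a=r["img"][100:400,250:600]; b=s["img"][150:450,80:480]
cv2.imwrite("pics/m2.png",np.hstack([a,b])[:,:,::-1])
P=np.load("P.npy"); st=sensors.read_state()["position"]; c=case(P,st); print(c,st)
print("flap edge expected in crop", [(proj(q,world(P,flapp(0,x)))-o).round() for q,o in ((r,(250,100)),(s,(80-350,150))) for x in (-.107,.107)])
E
```

```text
[-0.01831392  0.20532684  0.29016938] [0.44326038 0.27022347 0.29016938]
flap edge expected in crop [array([179., 101.]), array([182., 232.]), array([637., 213.]), array([481., 184.])]
```

View pics/m2.png

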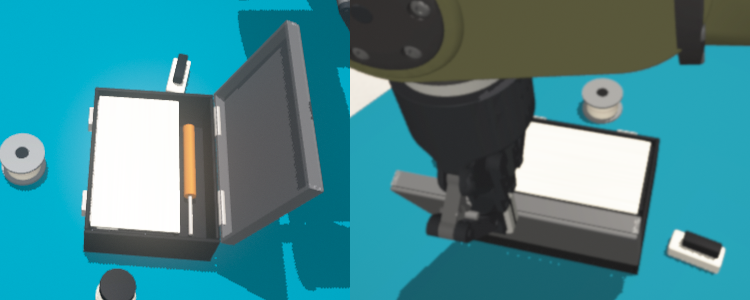

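The flap lies flat, with its edge at crop column 180 against 179–182 predicted. The reel, jar and clamp haven't moved. Next I compute the lid path.

```bash
python3 - <<'E'
from h import *
P=np.load("P.npy"); s=sensors.read_state()["position"]; c=case(P,s)
d=.155;t=.013
pt=lambda th:lidp(th,c[0],d=d)+[0,t,0]
pts=[np.array([c[0],c[1],z]) for z in (.27,.245,.23,.225,.225)]
e=.1616+t
pts+=[np.array([c[0],y,.225]) for y in np.concatenate([[.195,.186,.181],np.linspace(.178,.124,12)])]
pts+=[pt(th) for th in np.concatenate([np.linspace(1.57,.27,27)[1:],np.linspace(.27,.02,10)[1:]])]
show(P,pts,s)
E
```

```text
[0.0, 0.0, -0.0202] [0.0, 0.0, -0.025] [0.0, 0.0, -0.015] [0.0, 0.0, -0.005] [0.0, 0.0, 0.0]
[0.0041, -0.0095, 0.0] [0.0035, -0.0083, 0.0] [0.002, -0.0046, 0.0] [0.0011, -0.0027, 0.0] [0.002, -0.0045, 0.0]
[0.0019, -0.0046, 0.0] [0.0019, -0.0045, 0.0] [0.002, -0.0045, 0.0] [0.0019, -0.0045, 0.0] [0.0019, -0.0045, 0.0]
[0.002, -0.0045, 0.0] [0.0019, -0.0045, 0.0] [0.0019, -0.0045, 0.0] [0.002, -0.0046, 0.0] [0.0019, -0.0045, 0.0]
[0.0031, -0.0072, 0.0009] [0.0031, -0.0072, 0.0005] [0.003, -0.0072, 0.0] [0.0031, -0.0072, -0.0003] [0.0031, -0.0071, -0.0007]
[0.003, -0.0072, -0.0011] [0.003, -0.007, -0.0015] [0.003, -0.007, -0.0019] [0.003, -0.0069, -0.0022] [0.0029, -0.0068, -0.0026]
[0.0028, -0.0066, -0.003] [0.0028, -0.0065, -0.0033] [0.0027, -0.0064, -0.0037] [0.0026, -0.0061, -0.0041] [0.0026, -0.006, -0.0043]
[0.0025, -0.0058, -0.0047] [0.0023, -0.0055, -0.005] [0.0023, -0.0053, -0.0053] [0.0022, -0.005, -0.0055] [0.002, -0.0048, -0.0058]
[0.0019, -0.0046, -0.0061] [0.0018, -0.0042, -0.0063] [0.0017, -0.0039, -0.0066] [0.0016, -0.0037, -0.0067] [0.0014, -0.0033, -0.007]
[0.0013, -0.003, -0.0071] [0.0006, -0.0015, -0.004] [0.0006, -0.0014, -0.0041] [0.0006, -0.0013, -0.0041] [0.0005, -0.0012, -0.0041]
[0.0005, -0.0011, -0.0042] [0.0004, -0.001, -0.0042] [0.0004, -0.0009, -0.0042] [0.0003, -0.0008, -0.0043] [0.0003, -0.0007, -0.0043]
[0.54426038 0.03402347 0.09406938]
```

>>> {"fn": "send_rows", "kwargs": {
  "steps": [
    {"delta_pos": [0, 0, -0.02], "spin": 0},
    {"delta_pos": [0, 0, -0.025], "spin": 0},
    {"delta_pos": [0, 0, -0.015], "spin": 0},
    {"delta_pos": [0, 0, -0.005], "spin": 0},
    {"delta_pos": [0, 0, 0], "spin": 0}
  ]
}}

```text
time: 8.67
position: [0.4434, 0.2693, 0.2245]
orientation: [0.98, 0.201, -0.001, 0.0]
ft_force: [1.2, 0.0, -0.1]
width: -0.0001
```

>>> {"fn": "send_rows", "kwargs": {
  "steps": [
    {"delta_pos": [0.0041, -0.0095, 0], "spin": 0},
    {"delta_pos": [0.0035, -0.0083, 0], "spin": 0},
    {"delta_pos": [0.002, -0.0046, 0], "spin": 0},
    {"delta_pos": [0.0011, -0.0027, 0], "spin": 0},
    {"delta_pos": [0.002, -0.0045, 0], "spin": 0}
  ]
}}

```text
time: 9.08
position: [0.4563, 0.2411, 0.227]
orientation: [0.98, 0.201, 0.001, -0.001]
ft_force: [-11.2, 10.3, 23.2]
width: -0.0003
```

>>> {"fn": "send_rows", "kwargs": {
  "steps": [
    {"delta_pos": [0.0019, -0.0046, 0], "spin": 0},
    {"delta_pos": [0.0019, -0.0045, 0], "spin": 0},
    {"delta_pos": [0.002, -0.0045, 0], "spin": 0},
    {"delta_pos": [0.0019, -0.0045, 0], "spin": 0},
    {"delta_pos": [0.0019, -0.0045, 0], "spin": 0}
  ]
}}

```text
time: 9.5
position: [0.4659, 0.218, 0.2262]
orientation: [0.98, 0.201, 0.001, -0.0]
ft_force: [-0.8, 4.1, 4.3]
width: 0.0001
```

>>> {"fn": "send_rows", "kwargs": {
  "steps": [
    {"delta_pos": [0.002, -0.0045, 0], "spin": 0},
    {"delta_pos": [0.0019, -0.0045, 0], "spin": 0},
    {"delta_pos": [0.0019, -0.0045, 0], "spin": 0},
    {"delta_pos": [0.002, -0.0046, 0], "spin": 0},
    {"delta_pos": [0.0019, -0.0045, 0], "spin": 0}
  ]
}}

```text
time: 9.92
position: [0.4755, 0.1948, 0.2252]
orientation: [0.98, 0.201, -0.0, 0.0]
ft_force: [-1.1, 2.4, 2.9]
width: -0.0002
```

```bash
python3 - <<'E'
from h import *
import cv2
r=vision.camera("scene"); s=vision.camera("side")
a=r["img"][80:380,250:640]; b=s["img"][150:450,80:480]
cv2.imwrite("pics/m3.png",np.hstack([a,b])[:,:,::-1])
P=np.load("P.npy"); print(case(P,sensors.read_state()["position"]))
E
```

```text
[-0.01838658  0.12302981  0.22512671]
```

View pics/m3.png

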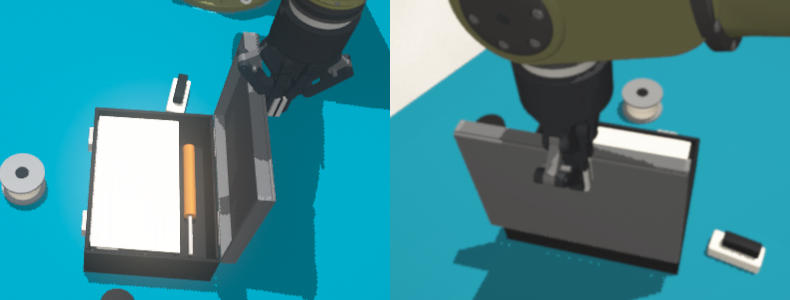

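The lid moved to near upright. However, the brief 23 N upward force and the picture show a wide gripper knuckle (crop (250,60)) over the lid's edge. I'll lift, back off, and turn the gripper 90° so the knuckles lie along the hinge.

>>> {"fn": "send_rows", "kwargs": {
  "steps": [
    {"delta_pos": [0, 0, 0.01], "spin": 0},
    {"delta_pos": [0, 0, 0.025], "spin": 0},
    {"delta_pos": [0, 0, 0.025], "spin": 0},
    {"delta_pos": [-0.008, 0.0184, 0], "spin": 1.3},
    {"delta_pos": [-0.008, 0.0184, 0], "spin": 1.3}
  ]
}}

```text
time: 10.43
position: [0.4597, 0.2322, 0.2874]
orientation: [0.95, 0.312, 0.001, 0.0]
ft_force: [0.0, 0.7, -1.9]
width: -0.0
```

>>> {"fn": "send_rows", "kwargs": {
  "steps": [
    {"delta_pos": [0, 0, 0], "spin": 1.3},
    {"delta_pos": [0, 0, 0], "spin": 1.3},
    {"delta_pos": [0, 0, 0], "spin": 1.3},
    {"delta_pos": [0, 0, 0], "spin": 1.3},
    {"delta_pos": [0, 0, 0], "spin": 1.3}
  ]
}}

```text
time: 10.85
position: [0.4593, 0.2322, 0.2859]
orientation: [0.824, 0.567, -0.0, 0.0]
ft_force: [0.3, 0.2, -0.9]
width: 0.0002
```

>>> {"fn": "send_rows", "kwargs": {
  "steps": [
    {"delta_pos": [0, 0, 0], "spin": 1.3},
    {"delta_pos": [0, 0, 0], "spin": 1.3},
    {"delta_pos": [0, 0, 0], "spin": 1.3},
    {"delta_pos": [0, 0, 0], "spin": 1.3},
    {"delta_pos": [0, 0, 0], "spin": 1.3}
  ]
}}

```text
time: 11.27
position: [0.4593, 0.2321, 0.2859]
orientation: [0.632, 0.775, -0.0, 0.0]
ft_force: [0.3, 0.6, 0.4]
width: 0.0001
```

>>> {"fn": "send_rows", "kwargs": {
  "steps": [
    {"delta_pos": [0, 0, 0], "spin": 1.3},
    {"delta_pos": [0, 0, 0], "spin": 1.1},
    {"delta_pos": [0, 0, 0], "spin": 0}
  ]
}}

```text
time: 11.52
position: [0.4593, 0.2322, 0.2859]
orientation: [0.548, 0.836, -0.0, 0.0]
ft_force: [0.1, -0.6, 0.2]
width: 0.0001
```

```bash
python3 - <<'E'
from h import *
import cv2
r=vision.camera("scene"); s=vision.camera("side")
a=r["img"][80:380,250:640]; b=s["img"][150:450,80:480]
cv2.imwrite("pics/m4.png",np.hstack([a,b])[:,:,::-1])
P=np.load("P.npy"); print(case(P,sensors.read_state()["position"]))
for th in (1.45,1.5,1.57,1.65): print(th,[(proj(q,world(P,lidp(th,x)))-o).round() for q,o in ((r,(250,80)),(s,(80-390,150))) for x in (-.12,.12)])
E
```

```text
[-0.0185198   0.16404394  0.28571595]
1.45 [array([242.,  31.]), array([258., 199.]), array([692., 158.]), array([461., 119.])]
1.5 [array([249.,  31.]), array([266., 199.]), array([690., 165.]), array([457., 125.])]
1.57 [array([259.,  32.]), array([278., 201.]), array([688., 177.]), array([452., 135.])]
1.65 [array([270.,  34.]), array([291., 203.]), array([686., 191.]), array([446., 148.])]
```

View pics/m4.png

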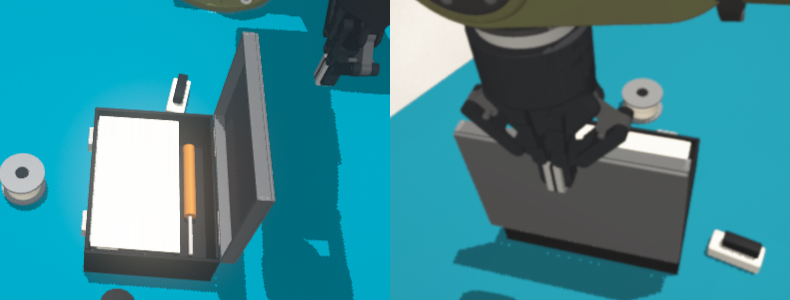

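The lid is at about 1.53 rad, matching the predicted corner positions. The gripper is turned and clear, so I'm planning the rest of the lid arc.

```bash
python3 - <<'E'
from h import *
P=np.load("P.npy"); s=sensors.read_state()["position"]; c=case(P,s)
d=.15;t=.011
pt=lambda th:lidp(th,c[0],d=d)+[0,t,0]
a=pt(1.53); pts=[np.array([c[0],c[1],z]) for z in (.27,.24,a[2]+.003,a[2],a[2])]
pts+=[np.array([c[0],y,a[2]]) for y in (.15,.135,.125,.12,a[1])]
pts+=[pt(th) for th in np.concatenate([np.linspace(1.53,.28,26)[1:],np.linspace(.28,.03,11)[1:]])]
show(P,pts,s)
E
```

```text
[0.0, -0.0, -0.0157] [0.0, -0.0, -0.03] [0.0, -0.0, -0.0163] [0.0, -0.0, -0.003] [0.0, -0.0, 0.0]
[0.0055, -0.0129, 0.0] [0.0059, -0.0138, 0.0] [0.004, -0.0092, 0.0] [0.0019, -0.0046, 0.0] [0.0016, -0.0038, 0.0]
[0.003, -0.0069, 0.0006] [0.003, -0.007, 0.0001] [0.003, -0.007, -0.0002] [0.0029, -0.0069, -0.0005] [0.003, -0.0069, -0.001]
[0.0029, -0.0069, -0.0013] [0.0029, -0.0067, -0.0017] [0.0029, -0.0067, -0.0021] [0.0028, -0.0066, -0.0024] [0.0028, -0.0065, -0.0028]
[0.0027, -0.0063, -0.0031] [0.0026, -0.0062, -0.0035] [0.0026, -0.0061, -0.0038] [0.0025, -0.0058, -0.0042] [0.0024, -0.0056, -0.0044]
[0.0023, -0.0055, -0.0047] [0.0023, -0.0052, -0.0051] [0.0021, -0.0049, -0.0053] [0.002, -0.0047, -0.0055] [0.0019, -0.0045, -0.0059]
[0.0018, -0.0042, -0.006] [0.0017, -0.0039, -0.0063] [0.0015, -0.0036, -0.0065] [0.0014, -0.0033, -0.0066] [0.0013, -0.003, -0.0069]
[0.0006, -0.0013, -0.0035] [0.0005, -0.0013, -0.0035] [0.0006, -0.0013, -0.0035] [0.0005, -0.0011, -0.0036] [0.0004, -0.001, -0.0036]
[0.0004, -0.001, -0.0036] [0.0004, -0.0009, -0.0037] [0.0003, -0.0008, -0.0037] [0.0003, -0.0007, -0.0037] [0.0003, -0.0006, -0.0037]
[0.54280644 0.03698607 0.09551595]
```

>>> {"fn": "send_rows", "kwargs": {
  "steps": [
    {"delta_pos": [0, 0, -0.0157], "spin": 0},
    {"delta_pos": [0, 0, -0.03], "spin": 0},
    {"delta_pos": [0, 0, -0.0163], "spin": 0},
    {"delta_pos": [0, 0, -0.003], "spin": 0},
    {"delta_pos": [0, 0, 0], "spin": 0}
  ]
}}

```text
time: 12.03
position: [0.4591, 0.2321, 0.2201]
orientation: [0.551, 0.834, -0.001, -0.0]
ft_force: [0.2, -0.4, -0.2]
width: 0.0002
```

>>> {"fn": "send_rows", "kwargs": {
  "steps": [
    {"delta_pos": [0.0055, -0.0129, 0], "spin": 0},
    {"delta_pos": [0.0059, -0.0138, 0], "spin": 0},
    {"delta_pos": [0.004, -0.0092, 0], "spin": 0},
    {"delta_pos": [0.0019, -0.0046, 0], "spin": 0},
    {"delta_pos": [0.0016, -0.0038, 0], "spin": 0}
  ]
}}

```text
time: 12.45
position: [0.4786, 0.1878, 0.2214]
orientation: [0.551, 0.835, 0.001, 0.0]
ft_force: [-2.2, 3.6, 3.5]
width: 0.0003
```

>>> {"fn": "send_rows", "kwargs": {
  "steps": [
    {"delta_pos": [0.003, -0.0069, 0.0006], "spin": 0},
    {"delta_pos": [0.003, -0.007, 0.0001], "spin": 0},
    {"delta_pos": [0.003, -0.007, -0.0002], "spin": 0},
    {"delta_pos": [0.0029, -0.0069, -0.0005], "spin": 0},
    {"delta_pos": [0.003, -0.0069, -0.001], "spin": 0}
  ]
}}

```text
time: 12.87
position: [0.4934, 0.1525, 0.2195]
orientation: [0.55, 0.835, 0.0, 0.0]
ft_force: [-1.4, 2.6, 4.6]
width: -0.0004
```

>>> {"fn": "send_rows", "kwargs": {
  "steps": [
    {"delta_pos": [0.0029, -0.0069, -0.0013], "spin": 0},
    {"delta_pos": [0.0029, -0.0067, -0.0017], "spin": 0},
    {"delta_pos": [0.0029, -0.0067, -0.0021], "spin": 0},
    {"delta_pos": [0.0028, -0.0066, -0.0024], "spin": 0},
    {"delta_pos": [0.0028, -0.0065, -0.0028], "spin": 0}
  ]
}}

```text
time: 13.28
position: [0.5077, 0.119, 0.2088]
orientation: [0.55, 0.835, -0.0, -0.0]
ft_force: [-1.8, 1.4, 3.6]
width: -0.0
```

Forces are steady at 3–5 N, so I'm continuing.

>>> {"fn": "send_rows", "kwargs": {
  "steps": [
    {"delta_pos": [0.0027, -0.0063, -0.0031], "spin": 0},
    {"delta_pos": [0.0026, -0.0062, -0.0035], "spin": 0},
    {"delta_pos": [0.0026, -0.0061, -0.0038], "spin": 0},
    {"delta_pos": [0.0025, -0.0058, -0.0042], "spin": 0},
    {"delta_pos": [0.0024, -0.0056, -0.0044], "spin": 0}
  ]
}}

```text
time: 13.7
position: [0.5205, 0.0891, 0.1896]
orientation: [0.55, 0.835, -0.0, 0.0]
ft_force: [0.1, -0.1, 3.2]
width: -0.0001
```

>>> {"fn": "send_rows", "kwargs": {
  "steps": [
    {"delta_pos": [0.0023, -0.0055, -0.0047], "spin": 0},
    {"delta_pos": [0.0023, -0.0052, -0.0051], "spin": 0},
    {"delta_pos": [0.0021, -0.0049, -0.0053], "spin": 0},
    {"delta_pos": [0.002, -0.0047, -0.0055], "spin": 0},
    {"delta_pos": [0.0019, -0.0045, -0.0059], "spin": 0}
  ]
}}

```text
time: 14.12
position: [0.531, 0.0645, 0.163]
orientation: [0.55, 0.835, -0.0, 0.0]
ft_force: [-0.2, -0.4, 2.9]
width: -0.0003
```

>>> {"fn": "send_rows", "kwargs": {
  "steps": [
    {"delta_pos": [0.0018, -0.0042, -0.006], "spin": 0},
    {"delta_pos": [0.0017, -0.0039, -0.0063], "spin": 0},
    {"delta_pos": [0.0015, -0.0036, -0.0065], "spin": 0},
    {"delta_pos": [0.0014, -0.0033, -0.0066], "spin": 0},
    {"delta_pos": [0.0013, -0.003, -0.0069], "spin": 0}
  ]
}}

```text
time: 14.53
position: [0.5386, 0.0466, 0.1306]
orientation: [0.55, 0.835, -0.0, 0.0]
ft_force: [-0.1, -1.9, 3.6]
width: -0.0001
```

>>> {"fn": "send_rows", "kwargs": {
  "steps": [
    {"delta_pos": [0.0006, -0.0013, -0.0035], "spin": 0},
    {"delta_pos": [0.0005, -0.0013, -0.0035], "spin": 0},
    {"delta_pos": [0.0006, -0.0013, -0.0035], "spin": 0},
    {"delta_pos": [0.0005, -0.0011, -0.0036], "spin": 0},
    {"delta_pos": [0.0004, -0.001, -0.0036], "spin": 0}
  ]
}}

```text
time: 14.95
position: [0.5411, 0.041, 0.1133]
orientation: [0.55, 0.835, -0.0, -0.0]
ft_force: [-1.3, -0.8, 1.0]
width: 0.0002
```

>>> {"fn": "send_rows", "kwargs": {
  "steps": [
    {"delta_pos": [0.0004, -0.001, -0.0036], "spin": 0},
    {"delta_pos": [0.0004, -0.0009, -0.0037], "spin": 0},
    {"delta_pos": [0.0003, -0.0008, -0.0035], "spin": 0},
    {"delta_pos": [0.0003, -0.0007, -0.003], "spin": 0},
    {"delta_pos": [0.0003, -0.0006, -0.0025], "spin": 0}
  ]
}}

```text
time: 15.37
position: [0.5428, 0.037, 0.0969]
orientation: [0.55, 0.835, 0.0, -0.0]
ft_force: [-1.1, 0.6, 1.2]
width: 0.0
```

>>> {"fn": "send_rows", "kwargs": {
  "steps": [
    {"delta_pos": [0, 0, -0.002], "spin": 0},
    {"delta_pos": [0, 0, -0.0015], "spin": 0},
    {"delta_pos": [0, 0, -0.001], "spin": 0},
    {"delta_pos": [0, 0, 0], "spin": 0}
  ]
}}

```text
time: 15.7
position: [0.5428, 0.037, 0.0926]
orientation: [0.55, 0.835, 0.0, -0.0]
ft_force: [-0.2, 0.2, -0.3]
width: -0.0003
```

>>> {"fn": "send_rows", "kwargs": {
  "steps": [
    {"delta_pos": [0, 0, -0.001], "spin": 0},
    {"delta_pos": [0, 0, 0], "spin": 0}
  ]
}}

```text
time: 15.87
position: [0.5429, 0.037, 0.0917]
orientation: [0.55, 0.835, 0.0, 0.0]
ft_force: [-0.1, -0.1, -0.2]
width: 0.0001
```

>>> {"fn": "send_rows", "kwargs": {
  "steps": [
    {"delta_pos": [0, 0, -0.001], "spin": 0},
    {"delta_pos": [0, 0, 0], "spin": 0}
  ]
}}

```text
time: 16.03
position: [0.5428, 0.037, 0.0907]
orientation: [0.55, 0.835, 0.0, 0.0]
ft_force: [0.1, -0.4, -0.6]
width: 0.0001
```

>>> {"fn": "send_rows", "kwargs": {
  "steps": [
    {"delta_pos": [0, 0, -0.0005], "spin": 0},
    {"delta_pos": [0, 0, 0], "spin": 0}
  ]
}}

```text
time: 16.2
position: [0.5428, 0.037, 0.0905]
orientation: [0.55, 0.835, 0.0, 0.0]
ft_force: [-0.3, -0.2, 3.8]
width: -0.0002
```

```bash
python3 - <<'E'
from h import *
import cv2
r=vision.camera("scene"); s=vision.camera("side")
a=r["img"][80:380,250:640]; b=s["img"][150:450,80:480]
cv2.imwrite("pics/m5.png",np.hstack([a,b])[:,:,::-1])
st=sensors.read_state(); print(st["position"],st["ft_force"])
E
```

```text
[0.54285775 0.03700581 0.09053745] [-1.51076099 -0.68809424  4.70015315]
```

View pics/m5.png

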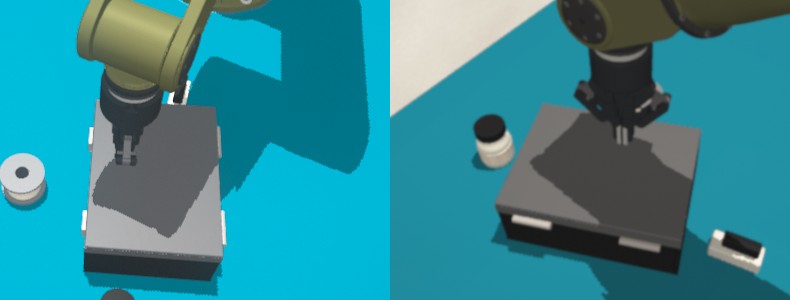

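The cover looks level on the case. I'll press lightly to confirm the stop.

>>> {"fn": "send_rows", "kwargs": {
  "steps": [
    {"delta_pos": [0, 0, -0.0007], "spin": 0},
    {"delta_pos": [0, 0, 0], "spin": 0}
  ]
}}

```text
time: 16.47
position: [0.5429, 0.037, 0.0905]
orientation: [0.55, 0.835, 0.0, 0.0]
ft_force: [-4.2, -0.4, 12.6]
width: -0.0003
```

>>> {"fn": "send_rows", "kwargs": {
  "steps": [
    {"delta_pos": [0, 0, -0.0005], "spin": 0},
    {"delta_pos": [0, 0, 0], "spin": 0}
  ]
}}

```text
time: 16.63
position: [0.543, 0.037, 0.0904]
orientation: [0.55, 0.835, 0.0, 0.0]
ft_force: [-7.5, -0.0, 19.5]
width: -0.0002
```

It's a hard stop at z = 90.4 mm. I'm retreating upward and taking a final look.

>>> {"fn": "send_rows", "kwargs": {
  "steps": [
    {"delta_pos": [0, 0, 0.004], "spin": 0},
    {"delta_pos": [0, 0, 0.015], "spin": 0},
    {"delta_pos": [0, 0, 0.03], "spin": 0},
    {"delta_pos": [0, 0, 0.03], "spin": 0},
    {"delta_pos": [0, 0, 0.03], "spin": 0}
  ]
}}

```text
time: 17.05
position: [0.5424, 0.0371, 0.1991]
orientation: [0.55, 0.835, -0.0, -0.0]
ft_force: [0.4, 0.4, 0.7]
width: 0.0004
```

>>> {"fn": "send_rows", "kwargs": {
  "steps": [
    {"delta_pos": [0, 0, 0.03], "spin": 0},
    {"delta_pos": [0, 0, 0.03], "spin": 0},
    {"delta_pos": [0, 0, 0.02], "spin": 0},
    {"delta_pos": [0, 0, 0], "spin": 0},
    {"delta_pos": [0, 0, 0], "spin": 0}
  ]
}}

```text
time: 17.47
position: [0.5429, 0.0371, 0.2786]
orientation: [0.55, 0.835, 0.0, 0.001]
ft_force: [0.3, -0.7, -1.0]
width: 0.0002
```

```bash
python3 - <<'E'
from h import *
import cv2
P=np.load("P.npy")
r=vision.camera("scene"); s=vision.camera("side")
out=[]
for q,(u,v,w) in ((r,(240,90,350)),(s,(80,150,400))):
    im=q["img"].copy()
    for x in (-.12,.12):
        p=proj(q,world(P,lidp(0,x))); cv2.circle(im,tuple(int(round(k)) for k in p),4,(255,0,0),1)
    out.append(im[v:v+310 if v==90 else v+310,u:u+w])
cv2.imwrite("pics/m6.png",np.hstack(out)[:,:,::-1])
for c in ("scene","side"):
  for t in ("reel_mid","jar_mid","clamp_mid"): print(c,t,[(np.round(np.array(b["bbox"])*[640,480,640,480]).tolist(),round(b["confidence"],2)) for b in vision.boxes_of(t,c)[:1]])
E
```

```text
scene reel_mid [([272.0, 261.0, 44.0, 48.0], 0.84)]
scene jar_mid [([368.0, 396.0, 42.0, 54.0], 0.58)]
scene clamp_mid [([430.0, 169.0, 23.0, 30.0], 0.57)]
side reel_mid [([332.0, 250.0, 43.0, 39.0], 0.55)]
side jar_mid [([187.0, 290.0, 40.0, 57.0], 0.55)]
side clamp_mid [([429.0, 401.0, 57.0, 44.0], 0.85)]
```

View pics/m6.png

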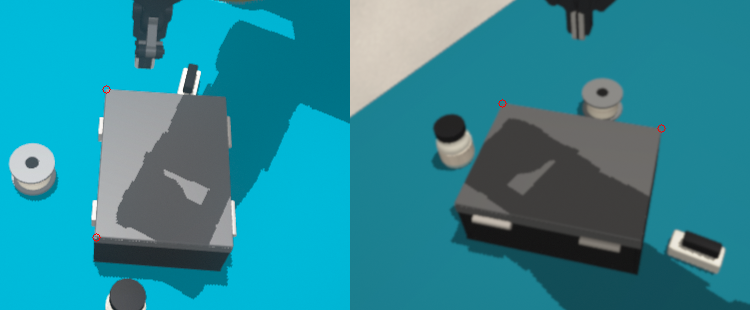

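The cover is shut: its free-edge corners coincide with the predicted shut positions (red circles) in both views. The reel, jar and clamp are where they were, and the robot is clear.

```bash
python3 -c "
from station import robot; print(robot.close_job())"
```

```text
the job is handed in; nothing more can be done
None
```

The tool case is closed: I pushed the inner flap flat first, then pushed the cover over until it was fully shut. I handed the job in with the gripper clear, at about 17.6 s of the 58 s allowed.

- **Flap:** it met its hard stop with the fingertip at 64.7 mm (65 mm nominal). The scene picture showed its edge where a flat flap should be before I touched the cover.
- **Cover:** it met its hard stop with the fingertip at 90.4 mm (91 mm nominal). Its free-edge corners matched the predicted shut position in both final views.
- **Reel, jar and clamp:** the detected positions match the first pictures to within about 3 pixels wherever there was an earlier detection. The reel and clamp weren't detected in the first side picture, so there I compared by eye.
- **Forces:** when I first pushed the cover, a gripper knuckle caught its edge, with a reading of about 26 N in total. I backed off, turned the gripper 90° and finished the push at about 5 N or less. The highest reading was about 36 N, pressing the flap against its stop. That was through the fingertips, and readings come only at the end of each move call.

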